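# Free the jammed neck block from the feed chute

### The arm

A 6-joint arm with a two-finger parallel gripper is mounted at the origin on the work surface. World frame = base frame: x ahead of the robot, y to its left, z up, the work surface at z = 0. Lengths are in m, angles in degrees, forces in N, time in s.
With the tool pointing down it reaches from about 0.25 to 0.725 m from the base axis. Payload 9.7 kg.
Tool frame: the origin (TCP) lies between the finger pads; the fingertips stand 25 mm ahead of it and the grasp point (between the pads) lies 6 mm ahead of it; z points along the fingers, y is the line along which they close (so a half turn about z gives the same grasp; the last joint's range is limited). The gripper opens to 85 mm and grips with 20 to 120 N. Pads are 22 mm wide; open, the fingers measure 114 mm over their backs; the gripper's body (76 mm by 85 mm) begins 54 mm behind the grasp point. The pads swing forward as they close: fully open they stand 13 mm farther back than shut.
Start: joints at [63.541, 4.979, 10.078, 95.1, 0, 90], TCP at [0.245, 0.492, 0.225] pointing down, gripper open.
Joint ranges: [-179.16, 179.16], [-48.56, 103.87], [-65.8, 70.77], [-126.05, 130.52], [-82.76, 87.17], [-180, 180]. Speed limits (degrees/s): [127.2, 127.2, 147.25, 180, 180, 180].

### API

Orientations are given as [roll, pitch, yaw] about the fixed x, y, z axes, in that order (R = Rz(yaw) Ry(pitch) Rx(roll)).
In Python, from workcell import bot gives the robot as it stands.
- The arm moves only by the tool drive_effector, called by a JSON object that holds its "fn" and its "kwargs". Schema: {"type":"object","properties":{"steps":{"type":"array","items":{"type":"array","items":{"type":"array","items":{"type":"number"},"minItems":5,"maxItems":5},"minItems":1,"maxItems":5},"minItems":1,"maxItems":1},"force":{"type":"number"},"only":{"type":"string"},"quiet":{"type":"boolean"},"lines":{"type":"string"}},"required":["steps"],"additionalProperties":false}. steps is a list that holds a single list of rows (three levels of brackets), with 1 to 5 rows, each of 5 numbers: dx, dy, dz in m, then a turn about the tool's z in degrees, then the finger opening in m; each row is the pose to reach, as a shift and turn from the pose commanded when the call began, along the tool's axes at that moment; what a row does not reach only later rows make up. A row lasts 1/12 s, in which the tool goes at most 0.0417 m and 7.16 degrees, less where a joint would pass 70% of its speed; a pose out of reach is approached as far as the arm can. The fingers move at their own pace and stop on an object; force is the grip in N (left out, the last holds). Time passes only in rows, so rows that do not move let the fingers close. The tool returns the time, the measured TCP pose, the force, the opening and the grip force at its end. only (a regular expression) keeps the lines of the reply that match it, lines (a string "A,B") keeps lines A to B, and quiet returns only ok. Input that does not fit is refused with a message, and nothing moves.
- bot.get_obs(): the state, without advancing time (a new reading comes with each control period).
- bot.camera(name): name is "scene" or "side" or "wrist"; returns the picture (480x640x3 uint8, blue, green, red); there is no depth.
- bot.camera_info(name): a dict with "mtx" (3x3 intrinsics, pixels), "k1" (the pictures are not rectified: a ray, as slopes to the right and down, at radius r is drawn at 1 + k1 r^2 times it, then the intrinsics apply), "extrinsics" (4x4, takes a point from camera to world coordinates). Camera axes: x right, y down, z forward; pixel columns grow to the right and rows downward; lengths in m; the calibration is good to about 2 mm. A picture is of the moment at which its call begins: read the wrist's pose just before it. camera_info takes no time and is no camera call; for the wrist camera it gives the pose at the moment of the call.
- bot.job_done(): hands the job in; it is judged then, once.
The state is a dict: "time": time; "q": joint angles; "qd": joint speeds; "joint_efforts": joint torques, N m; "ee_pos": TCP position; "tcp_rot": TCP orientation; "wrist_force": force on the tool from outside, world axes, zero at the start; "torque": the same for the moment, N m; "opening": finger opening in m; "grasp_force": force on a finger pad.
Only numpy, scipy, OpenCV 4.12 (cv2) and the standard library are available. Lean on these libraries where they do the work, as an engineer would, in place of code of your own. Each camera call takes 0.05 s, during which the arm holds its last target. There are 200 camera calls.

### The job

A dark wooden neck block has jammed under the yellow lips at the low end of the feed chute. Nudge it back up the chute until it is clear of the lips, then lift it out and set it down, without dropping it, flat and right way up in the red tray. Leave the good block in the grey tray alone.

Things in the scene. Friction and masses are not known exactly. Their poses are not given: they have to be found in the camera images.
- jammed_block: Jammed dark wood neck block, 60 (x) x 56 (y) x 30 mm (z), about 60 g, pale stripe along x on top; origin centre of underside. Starts on the chute floor at chute x = 0, its x uphill. Push the bare middle of its downhill face. A spring shoe in the +y wall pinches it (3 N): 2 to 5 N slide it; once past, it stays put on the slope. Free to lift once its origin is past chute x = 48 mm.
- chute: Fixed chute, level frame: x uphill, z up, origin on table. Floor rises 8 deg to +x, 50 mm high at x=0, from x=-40 to 188, 60 wide. x=-45 to 17: walls and yellow lips 37 mm above floor cover the block's sides, leaving a centre slot (y=-22 to 22) for shut fingers; two yellow ears, same gap, stop the block at x=-34; low end open between them. Past x=17: walls 8 mm high, 72 mm over outsides, no lips.
- red_tray: Fixed open red plastic tray, outer 150 (x) x 140 (y) x 30 mm high, walls and floor 5 mm thick. Origin at the centre of its underside. The goal for the block.
- good_block: Bystander: a good block of the same make and size (60 x 56 x 30 mm, origin at the centre of its underside), lying in a grey tray of the same size as the red one. Not to be moved.

How it is judged:
By the outcome, as a careful person would: the job done as asked, in the order asked, and still so for the second after the job is handed in, with the robot touching nothing.
It also fails if it takes over 54 s, if anything falls off the work surface, if the arm or the gripper's body presses on something with over 40 N, if the wrist force passes 120 N, or if a joint passes its speed limit or range.

## Working session

There is one attempt and no reset: what is moved stays moved. The work goes in short steps, Python scripts to look and compute and a tool call to move; the robot and the scene stay as the last step left them, time stands still between calls to the robot, and variables do not carry over. Pictures are saved under pics/ and viewed, at most 10 in all, crops included, and the job is handed in when it is done.

```bash
ls; mkdir -p pics
```

Run:
```python
from workcell import bot
import cv2
for n in("scene","side","wrist"):
    i=bot.camera_info(n);print(n,i)
    cv2.imwrite(f"pics/{n}0.png",bot.camera(n))
o=bot.get_obs();print(o)
```

```text
pics
workcell.py
scene {'mtx': array([[440.61279062,   0.        , 326.44432742],
       [  0.        , 440.61279062, 229.86496885],
       [  0.        ,   0.        ,   1.        ]]), 'k1': -0.010566008327011314, 'extrinsics': array([[-0.31184322,  0.78772605, -0.53126403,  0.94966136],
       [ 0.95012302,  0.26117226, -0.17045617,  0.0933132 ],
       [ 0.00447866, -0.55792178, -0.82988145,  0.69642817],
       [ 0.        ,  0.        ,  0.        ,  1.        ]])}
side {'mtx': array([[458.81268806,   0.        , 321.26013137],
       [  0.        , 458.81268806, 249.5760358 ],
       [  0.        ,   0.        ,   1.        ]]), 'k1': -0.10742697435735349, 'extrinsics': array([[-0.7055926 , -0.49153348,  0.51042524,  0.14712449],
       [-0.70861678,  0.48825637, -0.50937999,  0.33351752],
       [ 0.00115894, -0.72111064, -0.69281895,  0.60270657],
       [ 0.        ,  0.        ,  0.        ,  1.        ]])}
wrist {'mtx': array([[417.81014719,   0.        , 316.35352096],
       [  0.        , 417.81014719, 233.80488948],
       [  0.        ,   0.        ,   1.    
[... 262 characters left out ...]
    ,  0.        ,  1.        ]])}
{'time': 0.15, 'q': array([6.35410439e+01, 5.00399652e+00, 1.00454626e+01, 9.50998258e+01,
       5.46664253e-04, 9.00005011e+01]), 'qd': array([ 0.00317666, -0.05781274,  0.14173517,  0.06801208,  0.02527768,
       -0.06985548]), 'joint_efforts': array([-4.99130983e-04, -5.20758820e+01,  4.65045118e+01,  1.38872708e-02,
       -4.13193789e-05, -1.74839880e-05]), 'ee_pos': array([0.24497364, 0.49223005, 0.22464983]), 'tcp_rot': array([-1.79941640e+02, -5.46153519e-04,  1.53540542e+02]), 'wrist_force': array([ 0.40901454,  0.38188673, -0.66847819]), 'torque': array([ 0.00129243, -0.01980551,  0.04262194]), 'grasp_force': 0.0, 'opening': 0.08552501841026337}
```

View pics/scene0.png

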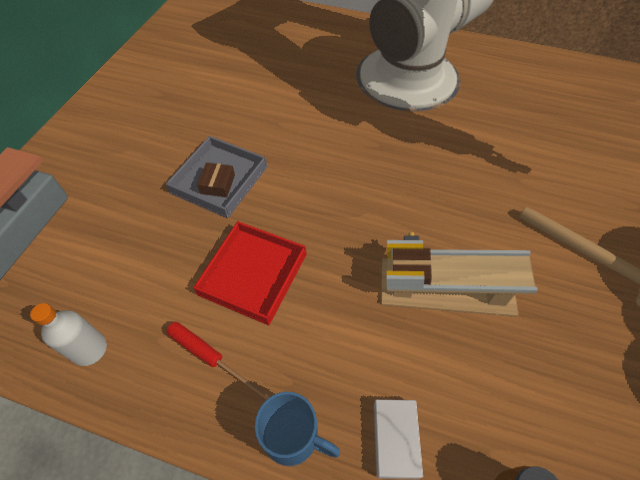

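View pics/side0.png

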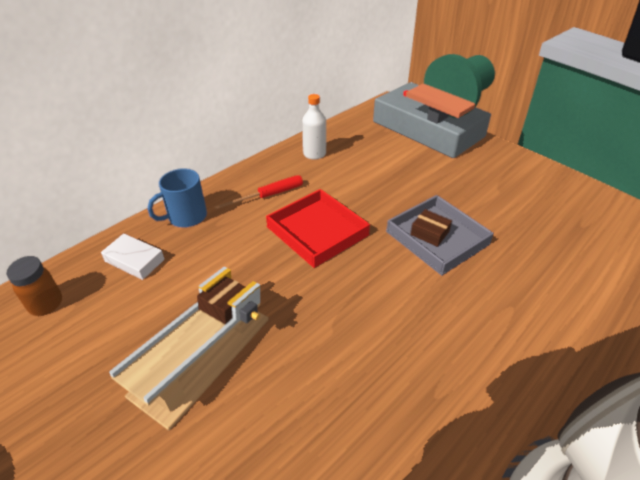

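The scene view shows the chute with its low end at about (388,265) and its high end at about (533,270). The red tray is centred near (252,272), and the good block is at (216,178). In the side view, the jammed block is at (225,297) and the red tray at (318,227).

Create h.py:
```python
import numpy as np,cv2
from workcell import bot
def ray(n,uv,info=None):
    i=info or bot.camera_info(n);K=i["mtx"];uv=np.atleast_2d(uv).astype(float)
    p=cv2.undistortPoints(uv[:,None],K,np.array([i["k1"],0,0,0,0.]))[:,0]
    E=i["extrinsics"];d=np.c_[p,np.ones(len(p))]@E[:3,:3].T
    return E[:3,3],d
def plane(n,uv,z,info=None):
    c,d=ray(n,uv,info);return c+d*((z-c[2])/d[:,2])[:,None]
def tri(n1,a,n2,b,i1=None,i2=None):
    c1,d1=ray(n1,a,i1);c2,d2=ray(n2,b,i2);out=[]
    for u,v in zip(d1,d2):
        s=np.linalg.lstsq(np.c_[u,-v],c2-c1,rcond=None)[0]
        p,q=c1+s[0]*u,c2+s[1]*v;out.append([*(p+q)/2,np.linalg.norm(p-q)])
    return np.array(out)
def mask(im,lo,hi): return cv2.inRange(cv2.cvtColor(im,cv2.COLOR_BGR2HSV),lo,hi)
```

Run:
```python
from h import *
for n in("scene","side"):
    im=cv2.imread(f"pics/{n}0.png")
    for nm,lo,hi in(("yel",(22,150,120),(32,255,255)),("red",(0,225,90),(4,255,255))):
        for c in cv2.findContours(mask(im,lo,hi),0,2)[0]:
            if cv2.contourArea(c)>15: print(n,nm,cv2.contourArea(c),cv2.boundingRect(c),cv2.boxPoints(cv2.minAreaRect(c)).round(1).tolist())
    x,y,w,h=((370,220,180,110) if n=="scene" else (100,260,200,170))
    s=4 if n=="scene" else 3.5
    cv2.imwrite(f"pics/{n}c.png",cv2.resize(im[y:y+h,x:x+w],None,fx=s,fy=s,interpolation=2))
```

```text
scene yel 78.0 (387, 271, 37, 4) [[387.0, 271.0], [423.0, 271.0], [423.0, 274.0], [387.0, 274.0]]
scene yel 99.5 (388, 244, 35, 7) [[388.0, 244.0], [422.0, 244.0], [422.0, 250.0], [388.0, 250.0]]
```

View pics/scenec.png

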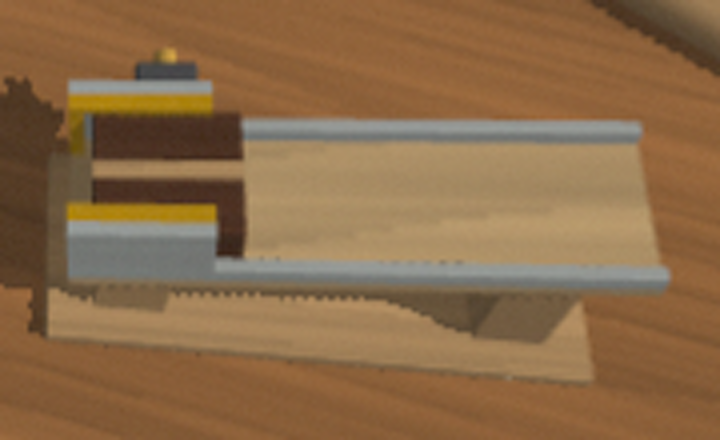

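View pics/sidec.png

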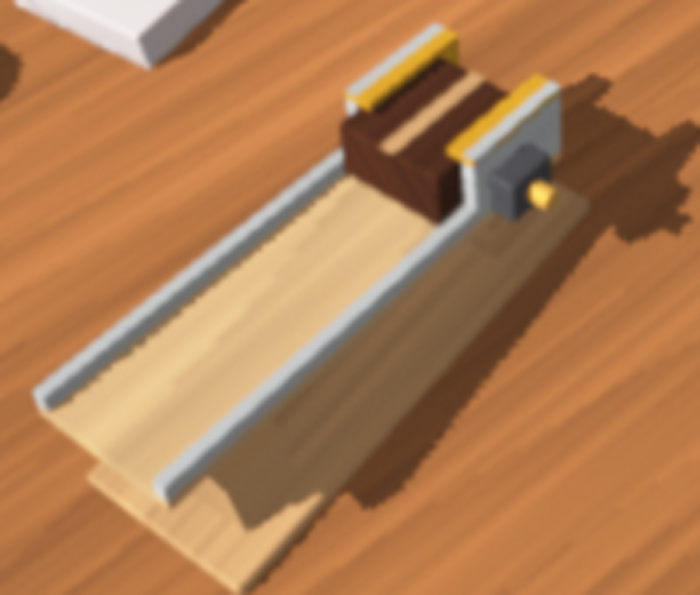

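The crops give matching corners: the outer top edges of both lip walls, the rail ends, and the block's uphill face and stripe. The spring shoe is on the upper wall in the scene view, so that is the +y side. I'll triangulate these points next.

Run:
```python
from h import *
# order: +y lip wall outer top high end, -y low, -y high, lip inner edges high +y, -y ; rail ends +y outer top, -y outer top; block uphill top corner -y ; stripe uphill mid
S=np.array([[212,82],[68,82],[68,236],[216,236],[212,114],[216,205],[641,122],[668,270],[243,170]])
D=np.array([[478,165],[560,86],[436,24],[346,96],[448,155],[370,110],[172,488],[36,393],[388,147]])
s=(S+.5)/4-.5+[370,220]; d=(D+.5)/3.5-.5+[100,260]
t=tri("scene",s,"side",d);print((t*1000).round(1))
a=(t[6]+t[7])/2;b=(t[1]+t[2])/2;print("axis yaw",np.degrees(np.arctan2(*(a-b)[[1,0]])),[np.degrees(np.arctan2(*(t[i]-t[j])[[1,0]])) for i,j in((6,1),(7,2),(6,0),(7,3),(0,1),(3,2))])
for n in("scene","side"):
    im=cv2.imread(f"pics/{n}0.png").astype(int);B,G,R=im[...,0],im[...,1],im[...,2]
    m=((R>90)&(G<R*.3)&(B<R*.3)).astype(np.uint8)
    c=max(cv2.findContours(m,0,2)[0],key=cv2.contourArea);q=cv2.approxPolyDP(c,6,True)[:,0];print(n,cv2.contourArea(c),cv2.boundingRect(c),q.tolist())
    for z in(0,.03):print((plane(n,q,z)*1000).round(0).tolist())
```

```text
[[529.1 124.9  86.8   0.9]
 [543.9  69.   80.5   2.2]
 [613.3  85.7  80.2   1. ]
 [599.3 141.5  87.    3.2]
 [543.5 129.   84.9   2.7]
 [585.6 138.7  86.7   2.9]
 [490.7 294.5  83.8   1.5]
 [558.2 310.4  86.    3. ]
 [565.  145.2  84.7   1.2]]
axis yaw 103.52762385054338 [np.float64(103.29203114100966), np.float64(103.76351147213936), np.float64(102.7905757331935), np.float64(103.666485824001), np.float64(104.79958329474152), np.float64(104.05680006126148)]
scene 6726.0 (194, 222, 112, 103) [[237, 222], [194, 288], [269, 324], [305, 246]]
[[541.0, -219.0, 0.0], [693.0, -231.0, 0.0], [713.0, -82.0, 0.0], [551.0, -76.0, 0.0]]
[[558.0, -206.0, 30.0], [704.0, -217.0, 30.0], [724.0, -74.0, 30.0], [568.0, -69.0, 30.0]]
side 4488.5 (267, 190, 103, 77) [[321, 190], [267, 216], [267, 226], [313, 266], [366, 236], [369, 225]]
[[725.0, -243.0, 0.0], [740.0, -101.0, 0.0], [716.0, -81.0, 0.0], [571.0, -68.0, 0.0], [557.0, -199.0, 0.0], [574.0, -228.0, 0.0]]
[[697.0, -214.0, 30.0], [711.0, -79.0, 30.0], [688.0, -60.0, 30.0], [550.0, -48.0, 30.0], [536.0, -172.0, 30.0], [553.0, -200.0, 30.0]]
```

Checks against the given sizes:
- **Chute:** the width comes out at 71.4 mm (72 given) and the length at 231 mm (233 given), with heights matching. The origin is at about (0.568, 0.1195) and the uphill yaw is 103.6°.
- **Block:** it sits at x≈0.
- **Tray:** the centre is at about (0.635, -0.141) with a yaw of about -5°.

I'll shut the fingers and go to the low end.

Create go.py:
```python
import sys;from h import *
from scipy.spatial.transform import Rotation as R
# chute x,y -> world, or w x y ; z ; yaw -> shift in tool axes
o=bot.get_obs();m,x,y,z,yaw=sys.argv[1],*map(float,sys.argv[2:])
t=np.radians(103.6);T=np.array([.5682+x*np.cos(t)-y*np.sin(t),.1195+x*np.sin(t)+y*np.cos(t),z]) if m=="c" else np.array([x,y,z])
M=R.from_euler("xyz",o["tcp_rot"],degrees=True)
d=T-o["ee_pos"];u=np.array([np.cos(t),np.sin(t)]);r=o["ee_pos"][:2]-[.5682,.1195]
print("target",T.round(4),"shift",M.inv().apply(d).round(4),"turn",round((o["tcp_rot"][2]-yaw+180)%360-180,1),"chute now",(r@u).round(4),(r@[-u[1],u[0]]).round(4),"F",o["wrist_force"].round(1),"t",o["time"])
```

```text
(no output)
```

{"fn": "drive_effector", "kwargs": {"steps": [[[-0.18,-0.086,0,35,0],[-0.18,-0.086,0,35,0],[-0.18,-0.086,0,35,0],[-0.18,-0.086,0,35,0],[-0.18,-0.086,0,35,0]]], "force": 40}}

```text
time: 0.57
ee_pos: [0.3689, 0.333, 0.2251]
tcp_rot: [-180.0, 0.0, 118.2]
wrist_force: [-0.8, -0.2, 1.3]
opening: 0.0254
grasp_force: 0.0
```

```bash
python3 go.py c -0.065 0 0.2 103.6
```

```text
target [0.5835 0.0563 0.2   ] shift [-0.3451  0.0586  0.0252] turn 14.6 chute now 0.2543 0.1435 F [-0.8 -0.2  1.3] t 0.5667
```

{"fn": "drive_effector", "kwargs": {"steps": [[[-0.2,0.034,0,14.6,0],[-0.2,0.034,0,14.6,0],[-0.2,0.034,0,14.6,0],[-0.2,0.034,0,14.6,0],[-0.2,0.034,0,14.6,0]]]}}

```text
time: 0.98
ee_pos: [0.4944, 0.1734, 0.225]
tcp_rot: [-180.0, 0.0, 103.9]
wrist_force: [1.0, 0.4, -1.4]
opening: -0.0001
grasp_force: 0.0
```

```bash
python3 go.py c -0.065 0 0.2 103.6
```

```text
target [0.5835 0.0563 0.2   ] shift [-0.1351  0.0584  0.0251] turn 0.3 chute now 0.0698 0.0591 F [ 1.   0.4 -1.4] t 0.9833
```

{"fn": "drive_effector", "kwargs": {"steps": [[[-0.135,0.058,0.02,0,0],[-0.135,0.058,0.02,0,0],[-0.135,0.058,0.02,0,0],[-0.135,0.058,0.02,0,0],[-0.135,0.058,0.02,0,0]]]}}

```text
time: 1.4
ee_pos: [0.5838, 0.0548, 0.203]
tcp_rot: [-179.9, 0.0, 103.7]
wrist_force: [-0.1, -0.4, -0.2]
opening: -0.0001
grasp_force: 0.0
```

{"fn": "drive_effector", "kwargs": {"steps": [[[0,0,0,0,0]]]}}

```text
time: 1.48
ee_pos: [0.5823, 0.0576, 0.2041]
tcp_rot: [-179.9, -0.0, 103.8]
wrist_force: [-0.3, 0.3, -0.5]
opening: -0.0
grasp_force: 0.0
```

```bash
python3 go.py c -0.065 0 0.079 103.6
```

Run:
```python
from h import *
cv2.imwrite("pics/w1.png",bot.camera("wrist"))
```

```text
target [0.5835 0.0563 0.079 ] shift [-0.0015  0.0011  0.1251] turn 0.2 chute now -0.0635 0.0009 F [-0.3  0.3 -0.5] t 1.4833
```

View pics/w1.png

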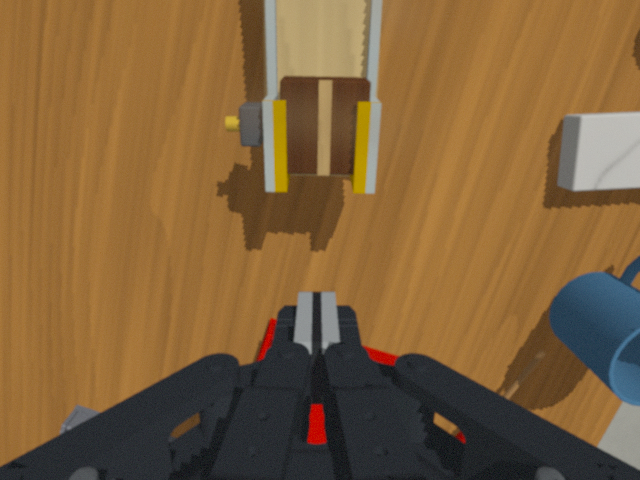

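The wrist view shows the chute's lips at (280,145) and (361,145), with the closed fingers below at (317,320) and close to in line with the slot. I'll check the centreline numerically.

Run:
```python
from h import *
t=np.radians(103.6);u=np.array([np.cos(t),np.sin(t)])
for uv,z in(([(264,192),(377,193)],.0807),([(264,98),(380,99)],.0894),([(288,191),(353,192)],.0807),([(287,100),(357,101)],.0894),([(318,175),(331,175)],.074),([(318,80),(333,80)],.0837)):
    p=plane("wrist",uv,z)[:,:2];r=p-[.5682,.1195];c=np.c_[r@u,r@[-u[1],u[0]]]*1000;print(c.round(1).tolist(),"mid",c.mean(0).round(1))
```

```text
[[-43.1, 35.5], [-43.4, -39.5]] mid [-43.2  -2. ]
[[16.6, 32.6], [16.3, -37.5]] mid [16.4 -2.5]
[[-42.3, 19.6], [-42.8, -23.5]] mid [-42.6  -2. ]
[[15.4, 18.7], [15.0, -23.6]] mid [15.2 -2.5]
[[-32.7, -0.3], [-32.7, -9.0]] mid [-32.7  -4.6]
[[27.3, 0.0], [27.3, -9.1]] mid [27.3 -4.6]
```

Both views agree to about 2 mm, and I'll use chute y≈-1.5 mm. Next I descend and push.

{"fn": "drive_effector", "kwargs": {"steps": [[[-0.0015,0.0024,0.04,0,0],[-0.0015,0.0024,0.08,0,0],[-0.0015,0.0024,0.11,0,0],[-0.0015,0.0024,0.124,0,0],[-0.0015,0.0024,0.124,0,0]]]}}

```text
time: 1.95
ee_pos: [0.5821, 0.059, 0.0775]
tcp_rot: [-179.7, -0.1, 104.0]
wrist_force: [-0.5, 0.1, 0.2]
opening: 0.0
grasp_force: 0.0
```

{"fn": "drive_effector", "kwargs": {"steps": [[[0.006,0,0,0,0],[0.012,0,0,0,0],[0.015,0,0,0,0],[0.015,0,0,0,0]]]}}

```text
time: 2.28
ee_pos: [0.5818, 0.0736, 0.083]
tcp_rot: [179.8, 0.0, 104.0]
wrist_force: [-0.4, 0.3, -0.6]
opening: -0.0
grasp_force: 0.0
```

```bash
python3 go.py c -0.045 -0.0015 0.079 103.6
```

```text
target [0.5802 0.0761 0.079 ] shift [ 0.0028 -0.0009  0.004 ] turn 0.4 chute now -0.0478 -0.0024 F [-0.4  0.3 -0.6] t 2.2833
```

{"fn": "drive_effector", "kwargs": {"steps": [[[0.004,0,0.003,0,0],[0.008,0,0.003,0,0],[0.012,0,0.002,0,0],[0.016,0,0.001,0,0],[0.02,0,0.001,0,0]]]}}

```text
time: 2.7
ee_pos: [0.5764, 0.0922, 0.0805]
tcp_rot: [180.0, 0.0, 103.9]
wrist_force: [-0.8, -0.5, 0.0]
opening: -0.0
grasp_force: 0.0
```

```bash
python3 go.py c 0.017 -0.0015 0.088 103.6
```

```text
target [0.5657 0.1364 0.088 ] shift [ 0.0455  0.0002 -0.0075] turn 0.3 chute now -0.0285 -0.0015 F [-0.8 -0.5  0. ] t 2.7
```

{"fn": "drive_effector", "kwargs": {"steps": [[[0.004,0,-0.001,0,0],[0.008,0,-0.001,0,0],[0.012,0,-0.002,0,0],[0.016,0,-0.002,0,0],[0.02,0,-0.003,0,0]]]}}

```text
time: 3.12
ee_pos: [0.5714, 0.1116, 0.0831]
tcp_rot: [-180.0, -0.0, 103.9]
wrist_force: [0.3, 0.5, 0.6]
opening: 0.0
grasp_force: 0.0
```

```bash
python3 go.py c 0.017 -0.0015 0.088 103.6
```

Run:
```python
from h import *
cv2.imwrite("pics/s2.png",np.hstack([cv2.resize(bot.camera("scene")[210:330,360:560],None,fx=2,fy=2),cv2.resize(bot.camera("side")[250:370,150:350],None,fx=2,fy=2)]))
```

```text
target [0.5657 0.1364 0.088 ] shift [ 0.0255  0.0004 -0.0049] turn 0.3 chute now -0.0085 -0.0012 F [0.3 0.5 0.6] t 3.1167
```

View pics/s2.png

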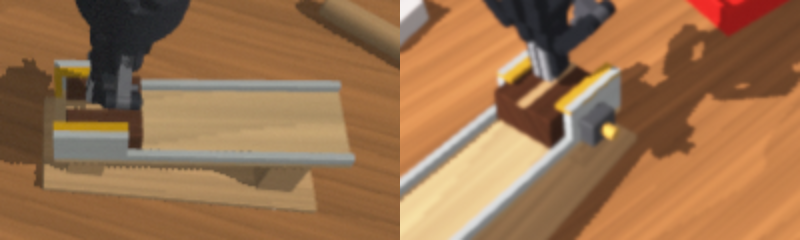

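The picture is ambiguous about whether the block moved, since its edges still look near x=0 and the force is about 0. I'll take a sharper look before going on.

Run:
```python
from h import *
a=bot.camera("scene")
i=bot.camera_info("scene");E=np.linalg.inv(i["extrinsics"])
def pr(P): return cv2.projectPoints(np.array([P]),cv2.Rodrigues(E[:3,:3])[0],E[:3,3],i["mtx"],np.array([i["k1"],0,0,0,0.]))[0].ravel()
p=bot.get_obs()["ee_pos"];p0=pr(p-[0,0,.025]);p1=pr(p);print(p0,p1)
c=cv2.resize(a[220:310,370:470],None,fx=4,fy=4,interpolation=2);cv2.circle(c,tuple(int(v) for v in (p0-[370,220])*4),3,(0,255,0),-1)
w=cv2.resize(bot.camera("wrist"),(480,360))
cv2.imwrite("pics/s3.png",np.hstack([c[:, :320],w]))
```

```text
[406.57092016 267.97026509] [408.99384105 260.3957888 ]
```

View pics/s3.png

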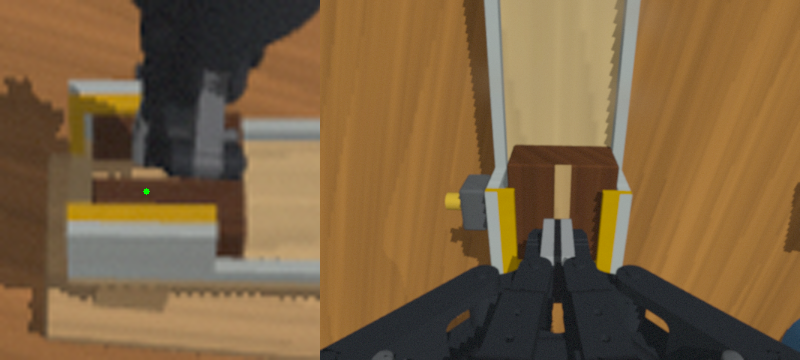

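Run:
```python
from h import *
t=np.radians(103.6);u=np.array([np.cos(t),np.sin(t)])
print(bot.get_obs()["ee_pos"])
# fingertip front; block uphill top edge at stripe (scene 4x crop; wrist from half-size)
S=np.array([[218,172],[245,163],[245,180]])/4+[370,220]
W=np.array([[240,222],[234,165],[251,165]])*4/3
for r in tri("scene",S,"wrist",W):
    d=r[:2]-[.5682,.1195];print((r*1000).round(1),"chute",(d@u*1000).round(1),(d@[-u[1],u[0]]*1000).round(1))
```

```text
[0.57157487 0.11130331 0.08320105]
[574.  129.8 100.3  13.6] chute 8.6 -8.1
[5.622e+02 1.454e+02 8.520e+01 1.000e-01] chute 26.6 -0.2
[5.701e+02 1.471e+02 8.530e+01 5.000e-01] chute 26.4 -8.3
```

Run:
```python
from h import *
from scipy.spatial.transform import Rotation as R
o=bot.get_obs();M=R.from_euler("xyz",o["tcp_rot"],degrees=True)
for uv in [(317,292),(320,296),(317,350)]:
    c,d=ray("wrist",uv);c=M.inv().apply(c-o["ee_pos"]);d=M.inv().apply(d)[0]
    print("cam",c.round(3),[(x,(c+d*((x-c[0])/d[0])).round(4)[1:].tolist()) for x in(-.011,0,.011)])
print(o["wrist_force"],o["joint_efforts"].round(1),o["q"].round(1))
```

```text
cam [ 0.076  0.001 -0.149] [(-0.011, [0.0009, 0.035]), (0, [0.0009, 0.0118]), (0.011, [0.0009, -0.0114])]
cam [ 0.076  0.001 -0.149] [(-0.011, [0.0023, 0.0306]), (0, [0.0021, 0.008]), (0.011, [0.0019, -0.0147])]
cam [ 0.076  0.001 -0.149] [(-0.011, [0.0008, -0.0147]), (0, [0.0009, -0.0316]), (0.011, [0.0009, -0.0485])]
[ 0.53631342  0.00650638 -0.41353041] [  0.3 -56.8  46.9   0.    0.    0. ] [11.   8.9 -1.3 79.8 -0.  87.1]
```

{"fn": "drive_effector", "kwargs": {"steps": [[[0,0,-0.04,0,0],[0,0,-0.08,0,0],[0,0,-0.1,0,0],[0,0,-0.1,0,0],[0,0,-0.1,0,0]]]}}

```text
time: 3.73
ee_pos: [0.5723, 0.1111, 0.1846]
tcp_rot: [179.8, 0.0, 103.9]
wrist_force: [1.0, 0.0, -1.0]
opening: 0.0
grasp_force: 0.0
```

```bash
python3 - <<'E'
from h import *
p=bot.get_obs()["ee_pos"];print(p);out=[]
for n in("scene","side"):
    a=bot.camera(n);i=bot.camera_info(n);E=np.linalg.inv(i["extrinsics"])
    pr=lambda P: cv2.projectPoints(np.array([P]),cv2.Rodrigues(E[:3,:3])[0],E[:3,3],i["mtx"],np.array([i["k1"],0,0,0,0.]))[0].ravel()
    q=pr(p-[0,0,.025]);x,y=(q-[60,60]).astype(int);x=max(0,min(x,520));y=max(0,min(y,360))
    c=cv2.resize(a[y:y+100,x:x+100],None,fx=4,fy=4,interpolation=2)
    for P,k in((p,(0,255,255)),(p-[0,0,.025],(0,255,0))):
        cv2.circle(c,tuple(int(v) for v in (pr(P)-[x,y])*4+2),3,k,-1)
    print(n,x,y,q,pr(p));out.append(c)
cv2.imwrite("pics/s4.png",np.hstack(out))
E
```

```text
[0.57231186 0.11109427 0.18455454]
scene 356 174 [416.97071949 234.61129399] [420.06544396 224.89734373]
side 158 190 [218.93836363 250.98528068] [216.14094827 237.76085312]
```

View pics/s4.png

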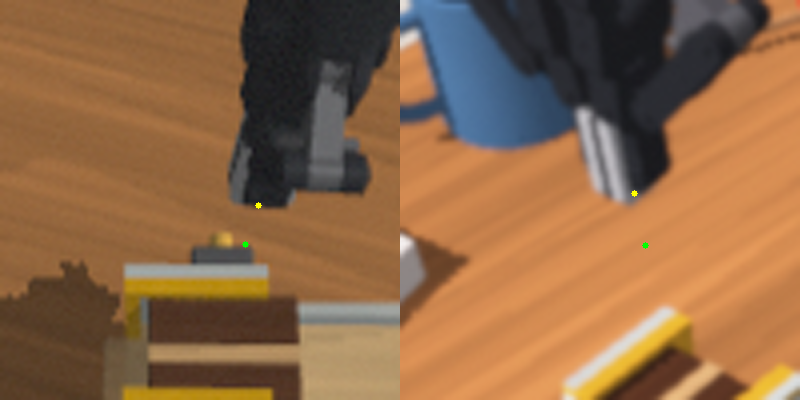

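The picture shows that the shut fingertips end about where the reported TCP is (yellow dot), not 25 mm ahead of it (green dot). The fingers therefore passed above the block, and the block is unmoved. I'll measure the actual tip offset.

Run:
```python
from h import *
p=np.array([.5723,.1111,.1846])
# tip bottom centre ; bottom corners
S=np.array([[262,206],[246,206],[291,206],[232,200]])/4+[356,174]
D=np.array([[216,202],[232,203],[210,201],[204,198]])/4+[158,190]
r=tri("scene",S[:1],"side",D[:1]);print((r*1000).round(1),((r[:,:3]-p)*1000).round(1))
for z in(.16,.18,.184,.19): print(z,((plane("scene",S,z)-p)*1000).round(0)[:,:2].tolist(),((plane("side",D,z)-p)*1000).round(0)[:,:2].tolist())
```

```text
[[572.8 115.4 183.3   4.5]] [[ 0.5  4.3 -1.3]]
0.16 [[-18.0, 3.0], [-16.0, -3.0], [-21.0, 13.0], [-17.0, -8.0]] [[24.0, -5.0], [20.0, -9.0], [26.0, -4.0], [29.0, -4.0]]
0.18 [[-3.0, 2.0], [-1.0, -3.0], [-6.0, 12.0], [-2.0, -8.0]] [[4.0, 5.0], [-0.0, 1.0], [6.0, 6.0], [9.0, 7.0]]
0.184 [[-0.0, 2.0], [2.0, -3.0], [-3.0, 12.0], [1.0, -8.0]] [[0.0, 7.0], [-4.0, 3.0], [2.0, 8.0], [5.0, 9.0]]
0.19 [[4.0, 2.0], [6.0, -3.0], [1.0, 12.0], [5.0, -9.0]] [[-6.0, 10.0], [-10.0, 6.0], [-4.0, 11.0], [-2.0, 12.0]]
```

The tip's xy is right, but its height is about the reported TCP z minus 1 mm. I'll use that measured offset, go back and push lower, watching the force.

{"fn": "drive_effector", "kwargs": {"steps": [[[-0.03,0,0,0,0],[-0.06,0,0,0,0],[-0.06,0,0.04,0,0],[-0.06,0,0.08,0,0],[-0.06,0,0.1,0,0]]]}}

```text
time: 4.25
ee_pos: [0.5835, 0.052, 0.0769]
tcp_rot: [-179.6, -0.1, 103.9]
wrist_force: [-0.8, -0.8, -1.2]
opening: 0.0002
grasp_force: 0.0
```

{"fn": "drive_effector", "kwargs": {"steps": [[[0,0,0.014,0,0],[0,0,0.028,0,0],[0,0,0.028,0,0],[0,0,0.028,0,0]]]}}

```text
time: 4.58
ee_pos: [0.5848, 0.0528, 0.0536]
tcp_rot: [-179.8, -0.0, 103.9]
wrist_force: [0.5, -0.7, 1.0]
opening: 0.0002
grasp_force: 0.0
```

```bash
python3 go.py c -0.048 -0.0018 0.055 103.6
```

```text
target [0.5812 0.0733 0.055 ] shift [ 0.0207  0.0015 -0.0014] turn 0.3 chute now -0.0687 -0.0004 F [ 0.5 -0.7  1. ] t 4.5833
```

{"fn": "drive_effector", "kwargs": {"steps": [[[0.008,0.001,0,0,0],[0.016,0.001,0,0,0],[0.02,0.0015,0,0,0],[0.024,0.0015,-0.001,0,0],[0.028,0.0015,-0.001,0,0]]]}}

```text
time: 5.0
ee_pos: [0.5811, 0.0806, 0.0571]
tcp_rot: [179.9, 0.1, 103.9]
wrist_force: [2.4, -9.6, 5.0]
opening: -0.0001
grasp_force: 4.9
```

```bash
python3 go.py c 0.017 -0.0015 0.064 103.6
```

```text
target [0.5657 0.1364 0.064 ] shift [ 0.0579 -0.0016 -0.0071] turn 0.3 chute now -0.0409 -0.0034 F [ 2.4 -9.6  5. ] t 5.0
```

{"fn": "drive_effector", "kwargs": {"steps": [[[0.004,0,0,0,0],[0.008,0,-0.001,0,0],[0.008,0,-0.001,0,0]]]}}

```text
time: 5.25
ee_pos: [0.5793, 0.0883, 0.0582]
tcp_rot: [179.9, 0.1, 103.9]
wrist_force: [1.7, -2.7, 2.0]
opening: 0.0003
grasp_force: 1.9
```

```bash
python3 go.py c 0.017 -0.0015 0.064 103.6
```

```text
target [0.5657 0.1364 0.064 ] shift [ 0.05   -0.0017 -0.0059] turn 0.3 chute now -0.033 -0.0035 F [ 1.7 -2.7  2. ] t 5.25
```

Contact now, and the force is about 3 N while sliding. I'll keep pushing.

{"fn": "drive_effector", "kwargs": {"steps": [[[0.005,-0.0005,-0.001,0,0],[0.01,-0.001,-0.001,0,0],[0.015,-0.001,-0.002,0,0],[0.02,-0.001,-0.003,0,0],[0.025,-0.001,-0.003,0,0]]]}}

```text
time: 5.67
ee_pos: [0.5725, 0.1124, 0.0609]
tcp_rot: [179.9, 0.1, 103.9]
wrist_force: [4.4, -7.0, 5.3]
opening: -0.0
grasp_force: 4.1
```

{"fn": "drive_effector", "kwargs": {"steps": [[[0.005,0,-0.001,0,0],[0.01,0,-0.001,0,0],[0.015,0,-0.002,0,0],[0.02,0,-0.003,0,0],[0.025,0,-0.004,0,0]]]}}

```text
time: 6.08
ee_pos: [0.5652, 0.1372, 0.0639]
tcp_rot: [-179.9, -0.0, 104.0]
wrist_force: [-0.6, -0.3, -0.5]
opening: -0.0001
grasp_force: 0.2
```

{"fn": "drive_effector", "kwargs": {"steps": [[[0.005,0,-0.001,0,0],[0.008,0,-0.001,0,0],[0.008,0,-0.001,0,0]]]}}

```text
time: 6.33
ee_pos: [0.5636, 0.1451, 0.0651]
tcp_rot: [-180.0, -0.0, 104.0]
wrist_force: [-0.4, 0.2, 0.1]
opening: -0.0005
grasp_force: 0.0
```

```bash
python3 go.py c 0.02 -0.0015 0.064 103.6
```

```text
target [0.565  0.1393 0.064 ] shift [-0.006  -0.0001  0.0011] turn 0.4 chute now 0.026 -0.0016 F [-0.4  0.2  0.1] t 6.3333
```

{"fn": "drive_effector", "kwargs": {"steps": [[[-0.01,0,0,0,0],[-0.01,0,-0.03,0,0],[-0.01,0,-0.07,0,0.085],[-0.01,0,-0.11,0,0.085],[-0.01,0,-0.13,0,0.085]]]}}

```text
time: 6.75
ee_pos: [0.5672, 0.1338, 0.2002]
tcp_rot: [179.7, 0.0, 103.9]
wrist_force: [0.5, 0.9, 0.2]
opening: 0.036
grasp_force: 0.0
```

{"fn": "drive_effector", "kwargs": {"steps": [[[0,0,0,0,0.085],[0,0,0,0,0.085],[0,0,0,0,0.085]]]}}

```text
time: 7.0
ee_pos: [0.5662, 0.134, 0.1943]
tcp_rot: [-179.9, 0.0, 103.9]
wrist_force: [-0.2, -0.5, 0.1]
opening: 0.0724
grasp_force: 0.0
```

Run:
```python
from h import *
a=bot.camera("scene");b=bot.camera("wrist");print(bot.get_obs()["ee_pos"],bot.get_obs()["opening"])
cv2.imwrite("pics/scene5.png",a);cv2.imwrite("pics/wrist5.png",b);np.save("w5.npy",bot.camera_info("wrist")["extrinsics"])
c=cv2.resize(a[220:320,370:470],None,fx=4,fy=4,interpolation=2)
cv2.imwrite("pics/s5.png",np.hstack([c,b[40:440,120:520]]))
```

```text
[0.56580214 0.13410978 0.19355617] 0.08409491487465005
```

View pics/s5.png

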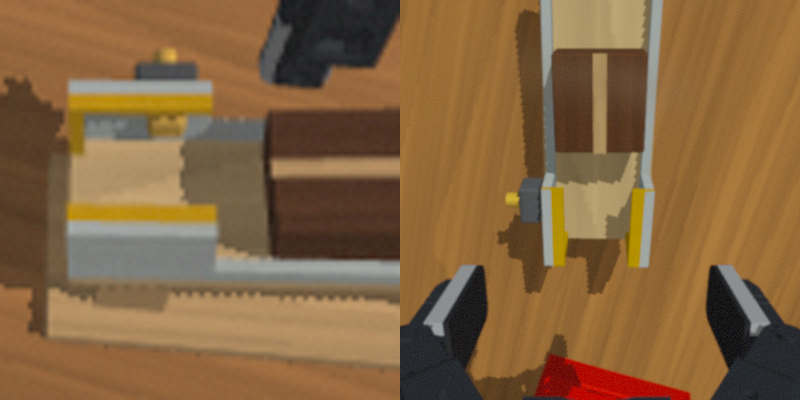

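The block is clear of the lips and straight in the chute: in the right half, its top runs from (551,50) to (648,152). I'll cast rays to get its centre.

Run:
```python
from h import *
t=np.radians(103.6);u=np.array([np.cos(t),np.sin(t)])
i=bot.camera_info("wrist");i["extrinsics"]=np.load("w5.npy")
q=np.array([[553,48],[648,50],[551,152],[645,153]])+[-280,40]
p=np.r_[plane("wrist",q[:2],.0935,i),plane("wrist",q[2:],.0855,i)]
s=plane("scene",[(370+269/4,220+110/4),(370+269/4,220+159/4),(370+269/4,220+178/4)],.0855)
for r in np.r_[p,[p.mean(0)],s]:
    d=r[:2]-[.5682,.1195];print((r*1000).round(1),(d@u*1000).round(1),(d@[-u[1],u[0]]*1000).round(1))
```

```bash
python3 go.py c 0.064 -0.002 0.16 103.6
```

```text
[522.  210.2  93.5] 99.1 23.5
[574.5 222.1  93.5] 98.2 -30.2
[533.  149.5  85.5] 37.5 27.1
[590.2 163.   85.5] 37.1 -31.6
[554.9 186.2  89.5] 68.0 -2.8
[534.6 150.1  85.5] 37.6 25.4
[557.5 154.2  85.5] 36.2 2.2
[566.2 155.8  85.5] 35.7 -6.6
target [0.5551 0.1822 0.16  ] shift [0.0492 0.0013 0.0336] turn 0.3 chute now 0.0148 -0.0011 F [-0.  -0.1  0.4] t 7.1
```

The block's centre is at chute x≈70 and y≈-2.5, with the block straight. I'll grasp it across its width with the fingertips kept above the 8 mm rails.

{"fn": "drive_effector", "kwargs": {"steps": [[[0.03,0.001,0,0,0.085],[0.055,0.001,0.02,0,0.085],[0.055,0.001,0.06,0,0.085],[0.055,0.001,0.1,0,0.085],[0.055,0.001,0.115,0,0.085]]]}}

```text
time: 7.52
ee_pos: [0.5509, 0.1876, 0.0732]
tcp_rot: [-179.5, 0.0, 104.0]
wrist_force: [-1.2, 0.6, 0.1]
opening: 0.0852
grasp_force: 0.0
```

{"fn": "drive_effector", "kwargs": {"steps": [[[0,0,0.006,0,0.085],[0,0,0.006,0,0.085],[0,0,0.006,0,0.085]]], "force": 25}}

```text
time: 7.77
ee_pos: [0.5542, 0.1882, 0.0749]
tcp_rot: [180.0, -0.0, 103.9]
wrist_force: [0.8, 0.4, 0.9]
opening: 0.0849
grasp_force: 0.0
```

```bash
python3 go.py c 0.07 -0.0025 0.071 103.6
```

```text
target [0.5542 0.1881 0.071 ] shift [-0.     -0.0001  0.0039] turn 0.3 chute now 0.07 -0.0026 F [0.8 0.4 0.9] t 7.7667
```

{"fn": "drive_effector", "kwargs": {"steps": [[[0,0,0.003,0,0.07],[0,0,0.003,0,0.06],[0,0,0.003,0,0.05],[0,0,0.003,0,0.05],[0,0,0.003,0,0.05]]], "force": 25}}

```text
time: 8.18
ee_pos: [0.5547, 0.1884, 0.0725]
tcp_rot: [179.9, -0.0, 103.9]
wrist_force: [0.6, 0.0, 5.6]
opening: 0.0552
grasp_force: 27.3
```

{"fn": "drive_effector", "kwargs": {"steps": [[[0,0,0,0,0.05],[0,0,0,0,0.05],[0,0,0,0,0.05]]]}}

```text
time: 8.43
ee_pos: [0.5546, 0.1884, 0.0725]
tcp_rot: [179.9, -0.0, 103.9]
wrist_force: [0.1, -0.1, 6.1]
opening: 0.0552
grasp_force: 27.3
```

```bash
python3 go.py c 0.07 -0.0025 0.071 103.6
```

```text
target [0.5542 0.1881 0.071 ] shift [-0.0001 -0.0005  0.0015] turn 0.3 chute now 0.0701 -0.003 F [ 0.1 -0.1  6.1] t 8.4333
```

Grasped, with an opening of 55 mm and 27 N. Now I lift.

{"fn": "drive_effector", "kwargs": {"steps": [[[0,0,-0.015,0,0.05],[0,0,-0.035,0,0.05],[0,0,-0.06,0,0.05],[0,0,-0.085,0,0.05],[0,0,-0.1,0,0.05]]], "force": 30}}

```text
time: 8.85
ee_pos: [0.5544, 0.1884, 0.1741]
tcp_rot: [179.9, -0.0, 103.9]
wrist_force: [0.4, 0.6, -0.6]
opening: 0.0556
grasp_force: 33.2
```

{"fn": "drive_effector", "kwargs": {"steps": [[[0,0,0,0,0.05]]]}}

```text
time: 8.93
ee_pos: [0.5552, 0.1886, 0.1752]
tcp_rot: [179.7, -0.0, 103.9]
wrist_force: [0.4, 0.1, -0.1]
opening: 0.055
grasp_force: 33.2
```

```bash
python3 go.py w 0.635 -0.141 0.14 85
```

```text
target [ 0.635 -0.141  0.14 ] shift [-0.3392 -0.0022  0.035 ] turn 18.9 chute now 0.0703 -0.0037 F [ 0.4  0.1 -0.1] t 8.9333
```

{"fn": "drive_effector", "kwargs": {"steps": [[[-0.01,0,0,3,0.05],[-0.03,0,0,6,0.05],[-0.06,0,0,10,0.05],[-0.09,0,0,14,0.05],[-0.12,-0.001,0,18.9,0.05]]]}}

```text
time: 9.35
ee_pos: [0.5818, 0.0705, 0.17]
tcp_rot: [-179.9, 0.0, 84.9]
wrist_force: [0.5, 0.3, 0.1]
opening: 0.0552
grasp_force: 33.1
```

{"fn": "drive_effector", "kwargs": {"steps": [[[-0.03,0,0,0,0.05],[-0.06,0,0,0,0.05],[-0.09,0,0,0,0.05],[-0.12,0,0,0,0.05],[-0.15,0,0,0,0.05]]]}}

```text
time: 9.77
ee_pos: [0.5683, -0.0793, 0.1701]
tcp_rot: [-179.9, -0.0, 85.0]
wrist_force: [0.4, -0.7, -1.8]
opening: 0.0547
grasp_force: 33.1
```

```bash
python3 go.py w 0.635 -0.141 0.14 85
```

```text
target [ 0.635 -0.141  0.14 ] shift [-0.0557  0.0718  0.03  ] turn 0.0 chute now -0.1933 0.0466 F [ 0.4 -0.7 -1.8] t 9.7667
```

{"fn": "drive_effector", "kwargs": {"steps": [[[-0.02,0.024,0,0,0.05],[-0.04,0.048,0,0,0.05],[-0.0557,0.072,0,0,0.05],[-0.0557,0.072,0,0,0.05],[-0.0557,0.072,0,0,0.05]]]}}

```text
time: 10.18
ee_pos: [0.636, -0.1405, 0.1686]
tcp_rot: [-179.8, -0.0, 85.0]
wrist_force: [-1.2, 0.5, -1.2]
opening: 0.055
grasp_force: 33.1
```

```bash
python3 go.py w 0.635 -0.141 0.04 85
```

Run:
```python
from h import *
a=bot.camera("scene");b=bot.camera("side")
cv2.imwrite("pics/s6.png",np.hstack([cv2.resize(a[180:340,170:330],None,fx=2.5,fy=2.5,interpolation=2),cv2.resize(b[130:290,240:400],None,fx=2.5,fy=2.5,interpolation=2)]))
```

```text
target [ 0.635 -0.141  0.04 ] shift [-0.0006 -0.0005  0.1286] turn -0.0 chute now -0.2687 -0.0047 F [-1.2  0.5 -1.2] t 10.1833
```

{"fn": "drive_effector", "kwargs": {"steps": [[[0,0,0.03,0,0.05],[0,0,0.06,0,0.05],[0,0,0.09,0,0.05],[0,0,0.115,0,0.05],[0,0,0.13,0,0.05]]], "force": 20}}

```text
time: 10.7
ee_pos: [0.6339, -0.1383, 0.0383]
tcp_rot: [-179.8, -0.0, 85.1]
wrist_force: [-0.3, -0.2, -0.5]
opening: 0.0554
grasp_force: 33.1
```

{"fn": "drive_effector", "kwargs": {"steps": [[[0,0,0.003,0,0.05],[0,0,0.006,0,0.05],[0,0,0.008,0,0.05]]]}}

```text
time: 10.95
ee_pos: [0.6362, -0.1392, 0.0345]
tcp_rot: [179.9, 0.0, 85.1]
wrist_force: [-0.9, -0.5, -0.6]
opening: 0.0548
grasp_force: 33.1
```

{"fn": "drive_effector", "kwargs": {"steps": [[[0,0,0.002,0,0.05],[0,0,0.004,0,0.05],[0,0,0.004,0,0.05]]]}}

```text
time: 11.2
ee_pos: [0.6362, -0.1397, 0.0298]
tcp_rot: [179.9, 0.0, 85.0]
wrist_force: [-0.2, 0.2, -0.7]
opening: 0.0549
grasp_force: 33.1
```

{"fn": "drive_effector", "kwargs": {"steps": [[[0,0,0.002,0,0.05],[0,0,0.004,0,0.05],[0,0,0.006,0,0.05],[0,0,0.006,0,0.05]]]}}

```text
time: 11.53
ee_pos: [0.6356, -0.1396, 0.0226]
tcp_rot: [-180.0, -0.0, 85.0]
wrist_force: [-0.9, -0.4, -0.6]
opening: 0.0548
grasp_force: 33.1
```

{"fn": "drive_effector", "kwargs": {"steps": [[[0,0,0.001,0,0.05],[0,0,0.002,0,0.05],[0,0,0.002,0,0.05]]]}}

```text
time: 11.78
ee_pos: [0.6359, -0.1395, 0.0216]
tcp_rot: [180.0, -0.0, 85.0]
wrist_force: [-1.9, 1.9, 4.2]
opening: 0.0551
grasp_force: 33.6
```

{"fn": "drive_effector", "kwargs": {"steps": [[[0,0,0.001,0,0.05],[0,0,0.002,0,0.05],[0,0,0.002,0,0.05]]]}}

```text
time: 12.03
ee_pos: [0.6361, -0.1389, 0.0209]
tcp_rot: [179.9, -0.1, 85.1]
wrist_force: [-4.8, 5.9, 13.9]
opening: 0.0547
grasp_force: 34.5
```

{"fn": "drive_effector", "kwargs": {"steps": [[[0,0,0.001,0,0.05],[0,0,0.001,0,0.05]]], "force": 20}}

```text
time: 12.2
ee_pos: [0.6362, -0.1387, 0.0205]
tcp_rot: [179.9, -0.1, 85.1]
wrist_force: [-6.3, 7.1, 16.2]
opening: 0.0546
grasp_force: 35.1
```

{"fn": "drive_effector", "kwargs": {"steps": [[[0,0,0.001,0,0.05],[0,0,0.001,0,0.05]]]}}

```text
time: 12.37
ee_pos: [0.6366, -0.1386, 0.0197]
tcp_rot: [179.9, -0.1, 85.1]
wrist_force: [-5.9, 7.6, 16.7]
opening: 0.0549
grasp_force: 35.6
```

{"fn": "drive_effector", "kwargs": {"steps": [[[0,0,0.001,0,0.05],[0,0,0.001,0,0.05]]]}}

```text
time: 12.53
ee_pos: [0.6368, -0.1385, 0.0189]
tcp_rot: [179.8, -0.1, 85.1]
wrist_force: [-4.0, 8.0, 16.6]
opening: 0.0547
grasp_force: 36.1
```

The force has levelled off at about 16 N, so the block is pivoting flat. A little more.

{"fn": "drive_effector", "kwargs": {"steps": [[[0,0,0.001,0,0.05],[0,0,0.001,0,0.05]]]}}

```text
time: 12.7
ee_pos: [0.637, -0.1384, 0.018]
tcp_rot: [179.8, -0.1, 85.1]
wrist_force: [-3.3, 9.8, 17.6]
opening: 0.0548
grasp_force: 36.8
```

{"fn": "drive_effector", "kwargs": {"steps": [[[0,0,0.001,0,0.05],[0,0,0.001,0,0.05]]]}}

```text
time: 12.87
ee_pos: [0.637, -0.1381, 0.0173]
tcp_rot: [179.8, -0.1, 85.1]
wrist_force: [-4.4, 11.2, 19.7]
opening: 0.0547
grasp_force: 37.5
```

```bash
python3 - <<'E'
from h import *
a=bot.camera("scene");b=bot.camera("side")
cv2.imwrite("pics/s7.png",np.hstack([cv2.resize(a[200:340,180:320],None,fx=2.8,fy=2.8,interpolation=2),cv2.resize(b[160:300,250:390],None,fx=2.8,fy=2.8,interpolation=2)]))
E
```

{"fn": "drive_effector", "kwargs": {"steps": [[[0,0,0.001,0,0.05],[0,0,0.001,0,0.05]]]}}

```text
time: 13.13
ee_pos: [0.6372, -0.1381, 0.0164]
tcp_rot: [179.8, -0.1, 85.1]
wrist_force: [-5.0, 9.8, 19.2]
opening: 0.0553
grasp_force: 38.2
```

{"fn": "drive_effector", "kwargs": {"steps": [[[0,0,0.001,0,0.05],[0,0,0.001,0,0.05]]]}}

```text
time: 13.3
ee_pos: [0.6372, -0.1381, 0.0157]
tcp_rot: [179.8, -0.1, 85.1]
wrist_force: [-5.0, 10.2, 20.1]
opening: 0.0544
grasp_force: 39.0
```

{"fn": "drive_effector", "kwargs": {"steps": [[[0,0,-0.001,0,0.054],[0,0,-0.002,0,0.055],[0,0,-0.002,0,0.0555],[0,0,-0.002,0,0.056],[0,0,-0.002,0,0.0565]]], "force": 20}}

```text
time: 13.72
ee_pos: [0.636, -0.1398, 0.0141]
tcp_rot: [180.0, 0.0, 85.0]
wrist_force: [1.3, 0.7, 0.9]
opening: 0.0563
grasp_force: 0.4
```

{"fn": "drive_effector", "kwargs": {"steps": [[[0,0,0,0,0.058],[0,0,0,0,0.062],[0,0,0,0,0.066],[0,0,0,0,0.072],[0,0,0,0,0.074]]]}}

```text
time: 14.13
ee_pos: [0.6358, -0.1397, 0.014]
tcp_rot: [-180.0, 0.0, 85.0]
wrist_force: [0.3, 0.4, -0.3]
opening: 0.0742
grasp_force: 0.0
```

Released. I'll raise straight up and check.

{"fn": "drive_effector", "kwargs": {"steps": [[[0,0,-0.03,0,0.074],[0,0,-0.07,0,0.074],[0,0,-0.11,0,0.074],[0,0,-0.15,0,0.074],[0,0,-0.18,0,0.074]]]}}

```text
time: 14.55
ee_pos: [0.636, -0.1397, 0.198]
tcp_rot: [179.8, 0.0, 85.0]
wrist_force: [1.8, 0.8, 0.9]
opening: 0.0741
grasp_force: 0.0
```

{"fn": "drive_effector", "kwargs": {"steps": [[[-0.0,-0.04,0,0,0.074],[0,-0.08,0,0,0.074],[0,-0.12,0,0,0.074],[0,-0.16,0,0,0.074],[0,-0.2,0,0,0.074]]]}}

```text
time: 14.97
ee_pos: [0.4348, -0.1221, 0.1938]
tcp_rot: [-180.0, 0.0, 85.0]
wrist_force: [-0.0, -0.5, 0.5]
opening: 0.0739
grasp_force: 0.0
```

{"fn": "drive_effector", "kwargs": {"steps": [[[0,0,0,0,0.074],[0,0,0,0,0.074]]]}}

```text
time: 15.13
ee_pos: [0.4353, -0.1223, 0.1952]
tcp_rot: [179.9, 0.0, 85.0]
wrist_force: [0.7, 0.4, 0.1]
opening: 0.0739
grasp_force: 0.0
```

Run:
```python
from h import *
a=bot.camera("scene");b=bot.camera("side");cv2.imwrite("pics/scene8.png",a);cv2.imwrite("pics/side8.png",b)
cv2.imwrite("pics/s8.png",np.hstack([cv2.resize(a[205:335,185:315],None,fx=3,fy=3,interpolation=2),cv2.resize(b[165:295,255:385],None,fx=3,fy=3,interpolation=2)]))
```

```text
(no output)
```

View pics/s8.png

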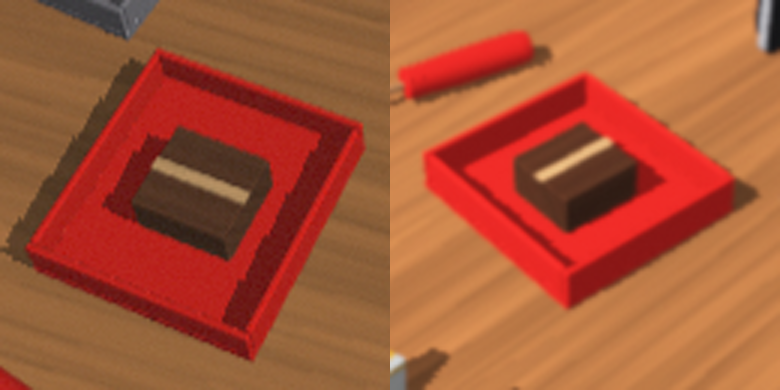

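The block lies flat, stripe up, near the middle of the red tray: around (203,192) in the left half and (575,177) in the right. The gripper is clear of it, so I'm handing in the job.

```bash
python3 -c "
from workcell import bot
print(bot.job_done())"
```

```text
the job is handed in; nothing more can be done
None
```

The jammed block was pushed clear of the lips, lifted out and set down flat, stripe up, in the red tray, with the good block left alone; I handed the job in at about 15 s (no verdict was printed), after a first push passed over the block because the fingertips sit about 25 mm higher than stated.

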